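# Gauge the inside depth of a lotion bottle

### The arm

A 6-joint arm with a two-finger parallel gripper is mounted at the origin on the work surface. World frame = base frame: x ahead of the robot, y to its left, z up, the work surface at z = 0. Lengths are in m, angles in rad, forces in N, time in s.
With the tool pointing down it reaches from about 0.375 to 0.975 m from the base axis. Payload 3.8 kg.
Tool frame: the origin (TCP) lies at the very end of the fingers, on their centre line; the grasp point (between the pads) lies 19 mm behind it; z points along the fingers, y is the direction in which the jaws open and shut (so a half turn about z gives the same grasp; the last joint's range is limited). The gripper opens to 85 mm and grips with 20 to 120 N. Pads are 22 mm wide; open, the fingers measure 114 mm over their backs; the gripper's body (76 mm by 85 mm) begins 54 mm behind the grasp point. The pads swing forward as they close: fully open they stand 13 mm farther back than shut.
Start: joints at [-1.26, 0.264, 1.604, -0, 1.274, -0.037], TCP at [0.23, -0.635, 0.231] pointing down, gripper open.
Joint ranges: [-2.63, 2.63], [-0.94, 2.18], [0.31, 2.57], [-1.31, 4.45], [0, 2.66], [-2.55, 2.55]. Speed limits (rad/s): [2.57, 2.57, 3.14, 3.14, 3.14, 3.14].

### API

Orientations are given as a rotation vector (axis times angle).
In Python, from workcell import status, read_camera, camera_info, order gives the robot as it stands.
- The arm moves only by the tool move_arm, never from a script. Its argument "deltas" is a list of rows, each a list of 3 entries, a list of its own where there are three numbers: the turn, a rotation vector about the world's x, y, z as a fraction of full scale, then the shift along the world's x, y, z as a fraction of full scale, then the closure, from -1 (fully open) to 1 (shut), so that 0 is half open. A call has 1 to 20 rows; each row is the pose to reach, as a shift and turn from the pose commanded when the call began; what a row does not reach only later rows make up. Full scale, the value 1, is 0.1 m for a shift and pi/2 rad for a turn. A row lasts 1/8 s, in which the tool goes at most 62.5 mm and 10.7 degrees, less where a joint would pass 70% of its speed; a pose out of reach is approached as far as the arm can. A call with a number of a shift or a turn outside -1 to 1 is refused whole. A call with a gripper value outside its range is refused whole. The fingers move at their own pace and stop on an object; "grip_force" is the grip in N (left out, the last holds). Time passes only in rows, so rows that repeat a pose let the fingers close. It gives the time, the measured TCP pose, the force and the opening at its end, in the units of the state.
- status.read_state(): the state, without advancing time (a new reading comes with each control period).
- read_camera(name): name is "scene" or "top" or "wrist"; returns (picture, depth): 400x640x3 uint8, red, green, blue; 400x640 float32, m along the optical axis (not along the pixel's ray), 0 where there is no reading.
- camera_info(name): a dict with "K" (3x3 intrinsics, pixels), "R" (3x3) and "t" (3): a world point X has camera coordinates R X + t. Camera axes: x right, y down, z forward; pixel columns grow to the right and rows downward; lengths in m; the calibration is good to about 2 mm. A picture is of the moment at which its call begins: read the wrist's pose just before it. camera_info takes no time and is no camera call; for the wrist camera it gives the pose at the moment of the call.
- order.finish_job(): hands the job in, once; it reports no verdict.
The state is a dict: "time": time; "q": joint angles; "joint_vel": joint speeds; "joint_torque": joint torques, N m; "tool_pos": TCP position; "tcp_rot": TCP orientation; "wrist_force": force on the tool from outside, world axes, zero at the start; "torque": the same for the moment, N m; "width": opening from 0.0 (shut) to 1.0 (fully open).
Only numpy, scipy, OpenCV 4.12 (cv2) and the standard library are available. Lean on these libraries where they do the work, as an engineer would, in place of code of your own. Each camera call takes 0.05 s, during which the arm holds its last target. There are 200 camera calls.

### The job

Measure how deep the open white bottle is inside, so that its pump tube can be cut to length: take the depth gauge from its blue block, lower it into the bottle's mouth and press it gently straight down until the collar sits on the lip and you feel the rod touch bottom. Then lift it out and stand it back in its block, fully down, with the collar left just where the bottle pushed it. Keep the bottle standing where it is and leave the other things alone.

Things in the scene. Friction and masses are not known exactly. Their poses are not given: they have to be found in the camera images.
- gauge_grip (a point): Depth gauge, a loose upright tool, 0.1 kg, 157 mm long: a round steel rod, 8 mm in diameter with ring marks every 10 mm, under a black round grip, 20 mm in diameter, 42 mm tall. It starts standing in the blue block, leaning a few degrees at most. This point is the centre of the grip, on the rod's axis, 136 mm above the rod's tip; z runs up the rod. An orange collar rides on the rod.
- gauge_tip (a point): The lower end of the gauge's rod (chamfered), on its axis; the whole gauge is 157 mm long. At the start it stands on the floor of the block's hole.
- collar (a joint): Collar's place on the rod, in m, growing upwards: flange underside to rod tip = 0.050 + value (travel 0.048). Friction holds it where it is left; it takes about 5 N to slide. It starts 50 to 56 mm from the tip, less than the bottle's depth: it meets the lip before the rod meets the bottom, and the lip then pushes it up the rod.
- collar_seat (a point): Orange stop collar on the gauge's rod: centre of the flat underside of its flange, which comes to rest on the bottle's lip. Flange 34 mm in diameter, 12 mm tall with its hub; under it a tapered centring plug reaches 8 mm down (17 mm wide at the flange, 11 mm at its end) and enters the bottle's mouth.
- block_seat (a point): Centre of the floor of the blind hole in the blue block, where the gauge's tip stands, 12 mm above the bench. The block is 66 x 66 mm, 50 mm tall, fixed to the bench (its place varies); the hole, in the middle of its top, is 10.5 mm wide with a 2 mm chamfer, and 38 mm deep.
- bottle_mouth (a point): Centre of the open white bottle's mouth, level with its lip, 115 mm above the bench. Bore 21 mm, neck 28 mm outside. The bottle is double-walled: its inner floor is out of sight and differs from bottle to bottle, 68 to 90 mm below the lip. It must not be pressed with more than 25 N.
- bottle: The open white bottle, loose, about 0.27 kg, 60 mm in diameter, with a dark blue sleeve, an orange line and a white threaded neck; origin at the centre of its underside, z up its axis.
- amber_mid (a point): Amber bottle with orange label and black cap, 56 mm in diameter, 135 mm tall, loose; its middle, 65 mm up. Not to be disturbed.
- capped_mid (a point): White bottle with green sleeve and black cap, 60 mm in diameter, 121 mm tall, loose; its middle, 60 mm up. Not to be disturbed.
- beaker_mid (a point): Glass beaker, 68 mm in diameter, 90 mm tall, loose; its middle. Not to be disturbed.
- tube_mid (a point): Red cream tube standing on its white cap, 38 mm in diameter, 127 mm tall, loose; its middle, 50 mm up. Not to be disturbed.
- jar_mid (a point): Amber cream jar with a white lid, 66 mm in diameter, 52 mm tall, loose; its middle, 26 mm up. Not to be disturbed.
There are look-alikes about, which are no part of the job. Leave any red look-alike of the bottle alone.

How it is judged:
By the outcome, as a careful person would: the job done as asked, in the order asked, and still so for the second after the job is handed in, with the robot touching nothing.
It also fails if it takes over 54 s, if anything falls off the work surface, if the arm or the gripper's body presses on something with over 40 N, if the wrist force passes 120 N, or if a joint passes its speed limit or range.

## Working session

There is one attempt and no reset: what is moved stays moved. The work goes in short steps, Python scripts to look and compute and a tool call to move; the robot and the scene stay as the last step left them, time stands still between calls to the robot, and variables do not carry over. Pictures are saved under pics/ and viewed, about 8 in all and at most 12, crops included, and the job is handed in when it is done.

Besides the shell and the picture viewer there is one more tool, called after "Call:" as name(argument=value, ...), one argument or row to a line, values as JSON. move_arm: Moves the arm, as the interface text tells. Its arguments: {"type":"object","properties":{"deltas":{"type":"array","items":{"type":"array"}},"grip_force":{"type":"number"}},"required":["deltas"]}

```bash
mkdir -p pics; ls; cat > h.py <<'E'
import numpy as np, cv2
from workcell import status, read_camera, camera_info, order
def grab(n, f=None):
    ci=camera_info(n); im,d=read_camera(n)
    if f: cv2.imwrite('pics/'+f,im[:,:,::-1])
    return im,d,ci
def pt(ci,u,v,z):  # ray onto plane z
    K,R,t=[np.array(ci[k]) for k in 'KRt']
    c=-R.T@t; r=R.T@np.linalg.solve(K,[u,v,1.]); return c+r*(z-c[2])/r[2]
def dpt(ci,u,v,d):
    K,R,t=[np.array(ci[k]) for k in 'KRt']
    return R.T@(np.linalg.solve(K,[u,v,1.])*d-t)
def proj(ci,X):
    K,R,t=[np.array(ci[k]) for k in 'KRt']
    p=K@(R@np.array(X)+t); return p[:2]/p[2]
E
python3 - <<'E'
from h import *
s=status.read_state(); print({k:np.round(v,3) for k,v in s.items()})
a,_,c1=grab('scene','s1.png'); b,_,c2=grab('top','t1.png'); 
for c in(c1,c2): print(-np.array(c['R']).T@c['t'], np.array(c['K'])[0,0])
E
```

```text
pics
{'time': np.float64(0.0), 'q': array([-1.26 ,  0.265,  1.605,  0.   ,  1.274, -0.037]), 'joint_vel': array([-0.001,  0.   , -0.002,  0.   ,  0.001, -0.001]), 'joint_torque': array([-0.0000e+00, -5.1511e+01, -3.6731e+01, -0.0000e+00,  1.3000e-02,
        0.0000e+00]), 'tool_pos': array([ 0.23 , -0.634,  0.23 ]), 'tcp_rot': array([-3.092, -0.543,  0.   ]), 'wrist_force': array([ 0.216, -0.782,  0.62 ]), 'torque': array([-0.021, -0.017,  0.023]), 'width': np.float64(1.0)}
[ 1.06954539 -0.58731616  0.99294798] 438.7944620051804
[ 0.3968889  -0.00757028  1.31049995] 446.0704699325183
```

View pics/s1.png

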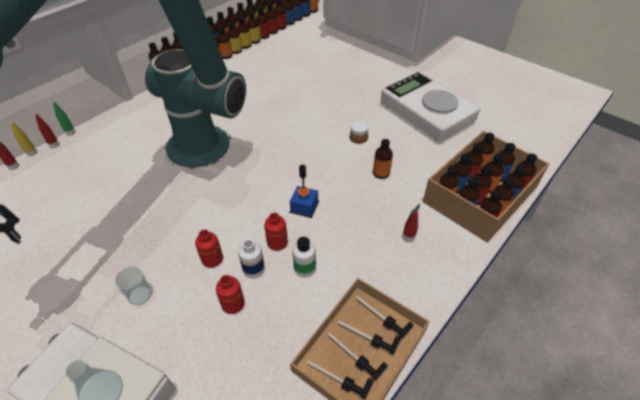

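View pics/t1.png

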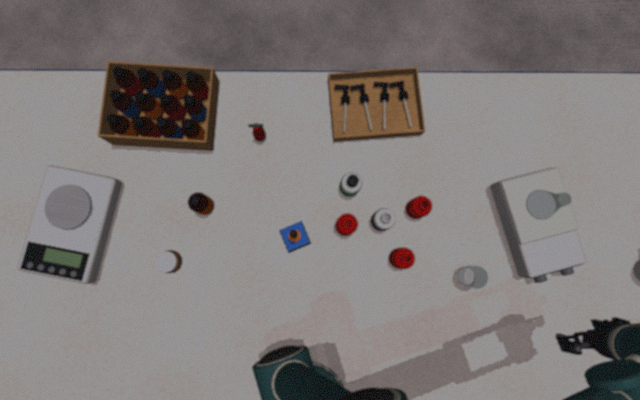

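Blue block with the gauge is at top (295,236), scene (304,200). The open bottle candidates are white/blue with no cap at top (383,219), scene (251,257); red ones at top (346,225), (419,206), (402,258); and white/green with a black cap at top (350,184). Only the first fits: white neck, blue sleeve, open. I'll measure and confirm with a crop.

```bash
python3 - <<'E'
from h import *
a,da,c1=grab('scene'); b,db,c2=grab('top')
hs=cv2.cvtColor(b,cv2.COLOR_RGB2HSV)
m=((hs[...,0]>100)&(hs[...,0]<125)&(hs[...,1]>120)&(hs[...,2]>60)).astype(np.uint8); m[:200]=0; m[280:]=0;m[:,:270]=0;m[:,330:]=0
cs,_=cv2.findContours(m,0,2); k=cv2.convexHull(max(cs,key=cv2.contourArea)); r=cv2.minAreaRect(k); print(r)
P=[pt(c2,*p,.05)for p in cv2.boxPoints(r)]; print('block',pt(c2,*r[0],.05), np.linalg.norm(P[0]-P[1]),np.linalg.norm(P[1]-P[2]), P)
for n,u,v in [('bottle',383,219),('r',346,225),('r',419,206),('r',402,258),('capped',350,184),('gripTop',294,234)]:
  D=db[v-8:v+9,u-8:u+9]; print(n,pt(c2,u,v,.115 if n!='gripTop' else .169), 'maxz',max(dpt(c2,u+j-8,v+i-8,D[i,j])[2] for i in range(17) for j in range(17) if D[i,j]>0))
for n,u,v,z in[('bottle',250,245,.115),('gripTop',303,168,.169),('gripmid',303,172,.148)]: print(n,pt(c1,u,v,z))
x=cv2.resize(a[140:300,190:330],None,fx=4,fy=4,interpolation=2); y=cv2.resize(b[180:280,270:430],None,fx=5,fy=5,interpolation=2)
x=cv2.resize(x,(525,600)); y=y[:, :]; cv2.imwrite('pics/c1.png',x[:,:,::-1]); cv2.imwrite('pics/c2.png',y[:,:,::-1])
E
```

```text
((294.5431213378906, 236.26724243164062), (22.97863006591797, 22.84732437133789), 66.80140686035156)
block [0.46119746 0.03000863 0.05      ] 0.06426599410327856 0.06475860294934224 [array([0.47838204, 0.07234924, 0.05      ]), array([0.50359644, 0.0132362 , 0.05      ]), array([ 0.44405476, -0.01222879,  0.05      ]), array([0.41923619, 0.04660791, 0.05      ])]
bottle [ 0.50335615 -0.21006093  0.115     ] maxz 0.11710486023768057
r [ 0.48750678 -0.10991753  0.115     ] maxz 0.11759247437994874
r [ 0.53840258 -0.3089809   0.115     ] maxz 0.11967651624422111
r [ 0.39905034 -0.25812263  0.115     ] maxz 0.1190976722456819
capped [ 0.59914357 -0.12240918  0.115     ] maxz 0.12384181401713751
gripTop [0.46089498 0.02785979 0.169     ] maxz 0.17292002284024804
bottle [ 0.51665828 -0.21897276  0.115     ]
gripTop [0.47146375 0.02768246 0.169     ]
gripmid [0.46685592 0.03166808 0.148     ]
```

View pics/c1.png

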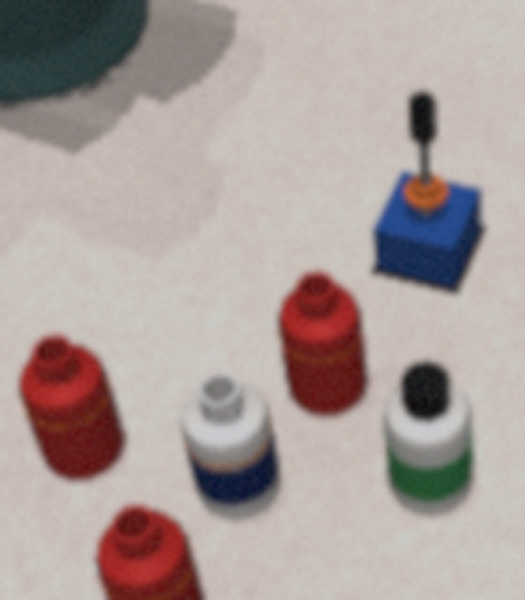

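View pics/c2.png

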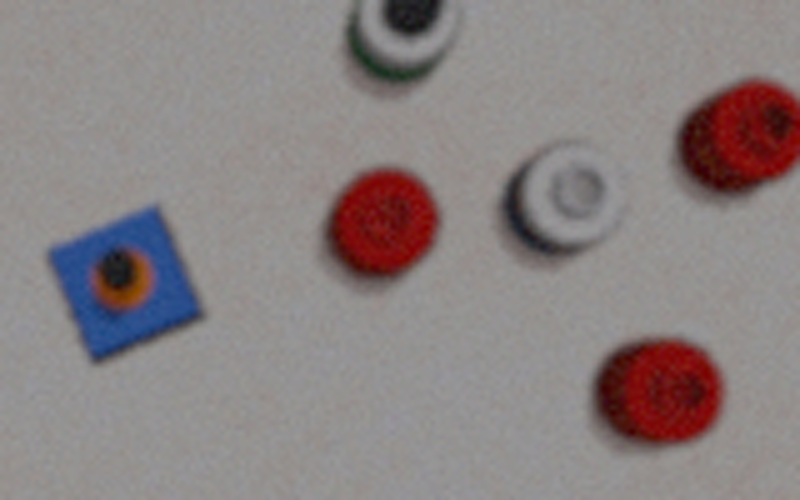

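Crops confirm it: the open white bottle (grey neck with hole, dark blue sleeve, orange line) has its mouth at top ≈(385.3,218). The gauge's grip top is at top ≈(294,233.6), with the collar just above the block.

```bash
python3 - <<'E'
from h import *
s=status.read_state(); c=camera_info('wrist'); R=np.array(c['R']); C=-R.T@c['t']
from scipy.spatial.transform import Rotation as Q
T=Q.from_rotvec(s['tcp_rot']).as_matrix()
print('cam in world rel tcp',C-s['tool_pos'],'in tool',T.T@(C-s['tool_pos']),'fwd in tool',T.T@R[2],'right',T.T@R[0],c['K'])
c2=camera_info('top');print(pt(c2,385.3,218,.115),pt(c2,294,233.6,.169))
E
```

```text
cam in world rel tcp [0.06915793 0.02464471 0.14286399] in tool [ 0.07342343  0.00018787 -0.142861  ] fwd in tool [-0.28719459  0.0016869   0.95787078] right [-9.21498119e-04  9.99997500e-01 -2.03737738e-03] [[329.88094909   0.         319.36224144]
 [  0.         329.88094909 198.51422127]
 [  0.           0.           1.        ]]
[ 0.50604069 -0.21635726  0.115     ] [0.46191266 0.02786264 0.169     ]
```

Call:
move_arm(
  deltas=[
    [[0,0,0],[0.35,0.5,0.05],-1],
    [[0,0,0],[0.7,1,0.1],-1],
  ],
)

```text
time: 0.45
tool_pos: [0.3002, -0.5337, 0.2407]
tcp_rot: [-3.094, -0.54, -0.0]
wrist_force: [1.1, -0.5, -0.5]
width: 1.001
```

Call:
move_arm(
  deltas=[
    [[0,0,0],[0.35,0.5,0],-1],
    [[0,0,0],[0.7,1,0],-1],
  ],
)

```text
time: 0.7
tool_pos: [0.3708, -0.4329, 0.2413]
tcp_rot: [3.094, 0.543, 0.001]
wrist_force: [0.5, -0.4, 0.4]
width: 1.0
```

Call:
move_arm(
  deltas=[
    [[0,0,0],[0.35,0.5,0],-1],
    [[0,0,0],[0.7,1,0],-1],
  ],
)

```text
time: 0.95
tool_pos: [0.4408, -0.3328, 0.2413]
tcp_rot: [3.094, 0.543, 0.0]
wrist_force: [0.4, -0.7, -0.9]
width: 1.0
```

Call:
move_arm(
  deltas=[
    [[0,0,0],[0.35,0.5,0],-1],
    [[0,0,0],[0.7,1,0],-1],
    [[0,0,0],[0.7,1,0],-1],
    [[0,0,0],[0.7,1,0],-1],
    [[0,0,0],[0.7,1,0],-1],
  ],
)

```text
time: 1.58
tool_pos: [0.5093, -0.2358, 0.2411]
tcp_rot: [3.094, 0.541, -0.001]
wrist_force: [0.7, -0.1, 0.4]
width: 0.998
```

```bash
python3 - <<'E'
from h import *
s=status.read_state(); print(s['time'],s['tool_pos'],s['joint_vel'],s['tcp_rot'])
im,d,c=grab('wrist','w1.png'); np.savez('w1.npz',im=im,d=d,K=c['K'],R=c['R'],t=c['t'])
E
```

```text
1.575 [ 0.50928495 -0.23576531  0.24114555] [-1.05995823e-02 -1.13265796e-03  1.15294022e-04  6.54150701e-04
  1.32408542e-03  5.83903613e-05] [ 3.09448152e+00  5.40920659e-01 -8.24055439e-04]
```

View pics/w1.png

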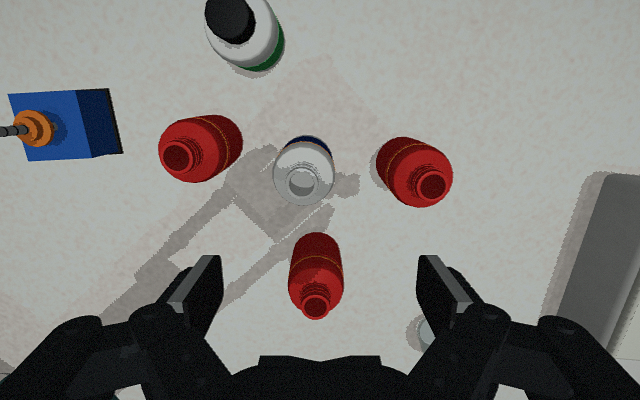

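Open bottle's mouth is at about (302,182), between red look-alikes at (178,155), (430,185) and (315,305). I'll refine it using depth at lip height.

```bash
python3 - <<'E'
from h import *
w=np.load('w1.npz'); c={k:w[k] for k in 'KRt'}; d=w['d']; im=w['im']
us,vs=np.meshgrid(np.arange(270,335),np.arange(150,215))
P=np.array([dpt(c,u,v,d[v,u]) for u,v in zip(us.ravel(),vs.ravel())]).reshape(65,65,3)
z=P[...,2]; print(np.histogram(z,bins=np.arange(-.01,.13,.005)))
m=(z>.1115)&(z<.1185); q=P[m][:,:2]
(ctr,r)=cv2.minEnclosingCircle((q*1000).astype(np.float32)); print('encl',ctr,r,len(q), np.percentile(q,[1,99],axis=0).mean(0))
ang=np.arctan2(*(q-np.array(ctr)/1000).T[::-1]); print(np.histogram(np.hypot(*(q-np.array(ctr)/1000).T)*1000,bins=range(0,20,1)))
x=cv2.resize(im[150:215,270:335],None,fx=8,fy=8,interpolation=2)
y=cv2.resize((m*255).astype(np.uint8),None,fx=4,fy=4,interpolation=0)
cv2.imwrite('pics/c3.png',np.hstack([x[:,:,::-1],np.vstack([cv2.merge([y]*3),np.zeros_like(x[260:,:260])])]))
print(proj(c,[ctr[0]/1000,ctr[1]/1000,.115]))
E
```

```text
(array([   0,  561,  722,    0,    0,    0,    3,   20,   21,   11,   35,
        245,    2,    4,    5,   17,    8,   44,   96,  654, 1025,  115,
         65,  120,  239,  193,    0,    0]), array([-0.01 , -0.005,  0.   ,  0.005,  0.01 ,  0.015,  0.02 ,  0.025,
        0.03 ,  0.035,  0.04 ,  0.045,  0.05 ,  0.055,  0.06 ,  0.065,
        0.07 ,  0.075,  0.08 ,  0.085,  0.09 ,  0.095,  0.1  ,  0.105,
        0.11 ,  0.115,  0.12 ,  0.125,  0.13 ]))
encl (509.69415283203125, -220.18060302734375) 13.939070701599121 391 [ 0.50980188 -0.22005414]
(array([  0,   0,   0,   0,   0,   0,   0,   0,   0,   0,  78,  95, 108,
       110,   0,   0,   0,   0,   0]), array([ 0,  1,  2,  3,  4,  5,  6,  7,  8,  9, 10, 11, 12, 13, 14, 15, 16,
       17, 18, 19]))
[301.31724149 183.75632219]
```

View pics/c3.png

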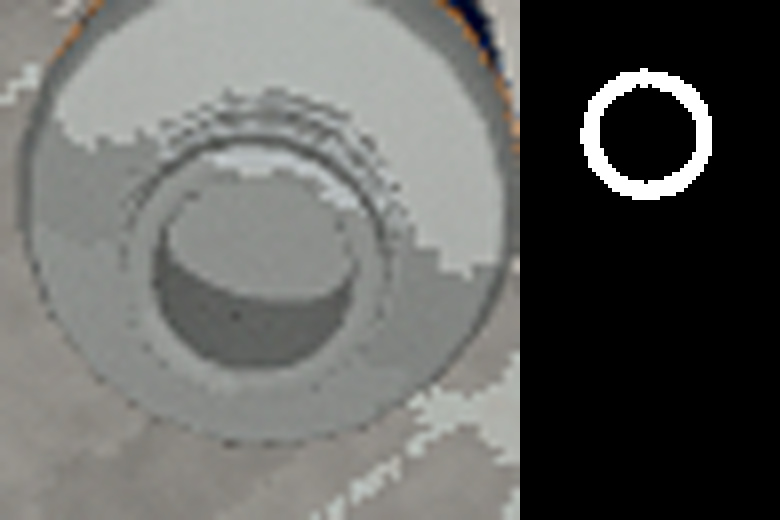

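Clean lip ring, radii 10–14 mm as specified, with its centre at (0.5097,-0.2202). Now over to the gauge.

Call:
move_arm(
  deltas=[
    [[0,0,0],[-0.1,0.5,0.2],-1],
    [[0,0,0],[-0.2,1,0.4],-1],
  ],
)

```text
time: 1.88
tool_pos: [0.4891, -0.1352, 0.2813]
tcp_rot: [-3.095, -0.537, 0.001]
wrist_force: [0.8, 0.5, -0.6]
width: 0.998
```

Call:
move_arm(
  deltas=[
    [[0,0,0],[-0.1,0.5,0],-1],
    [[0,0,0],[-0.2,1,0],-1],
  ],
)

```text
time: 2.12
tool_pos: [0.4697, -0.0346, 0.2819]
tcp_rot: [3.095, 0.539, 0.002]
wrist_force: [-0.2, 0.4, -0.8]
width: 0.999
```

Call:
move_arm(
  deltas=[
    [[0,0,0],[-0.15,0.5,0],-1],
    [[0,0,0],[-0.15,0.5,0],-1],
    [[0,0,0],[-0.15,0.5,0],-1],
    [[0,0,0],[-0.15,0.5,0],-1],
  ],
)

```text
time: 2.62
tool_pos: [0.4554, 0.0139, 0.2813]
tcp_rot: [3.094, 0.54, -0.0]
wrist_force: [-0.5, -0.3, 0.6]
width: 1.006
```

```bash
python3 - <<'E'
from h import *
s=status.read_state(); print(s['time'],s['tool_pos'],s['tcp_rot'])
im,d,c=grab('wrist','w2.png'); np.savez('w2.npz',im=im,d=d,K=c['K'],R=c['R'],t=c['t'])
vs,us=np.nonzero(d>0); K,R,t=[np.array(c[k]) for k in 'KRt']
P=((np.linalg.solve(K,np.c_[us,vs,np.ones(len(us))].T)*d[vs,us])-t[:,None]); P=(R.T@P).T
ok=np.hypot(P[:,0]-.462,P[:,1]-.03)<.06
hs=cv2.cvtColor(im,cv2.COLOR_RGB2HSV)[vs,us]
for n,lo,hi in[('gripTop',.1655,.173)]:
  m=ok&(P[:,2]>lo)&(P[:,2]<hi); q=P[m]; print(n,m.sum(),q.mean(0),cv2.minEnclosingCircle((q[:,:2]*1000).astype(np.float32)))
m=ok&(P[:,2]>.047)&(P[:,2]<.053)&(hs[:,1]>110)&(hs[:,0]>95)&(hs[:,0]<130); r=cv2.minAreaRect((P[m][:,:2]*1000).astype(np.float32)); print('block',r,m.sum(),P[m][:,2].mean())
o=ok&(hs[:,0]<22)&(hs[:,1]>140)&(P[:,2]>.055); z=P[o][:,2]; print('orange z',np.percentile(z,[1,25,50,75,99]))
for lo,hi in[(.060,.0645),(.0625,.068),(.068,.078)]:
  m=o&(P[:,2]>lo)&(P[:,2]<hi)
  if m.sum()>5: print(lo,m.sum(),cv2.minEnclosingCircle((P[m][:,:2]*1000).astype(np.float32)))
E
```

```text
2.625 [0.45541315 0.01390965 0.28129849] [ 3.09444359e+00  5.39834765e-01 -2.48873712e-05]
gripTop 433 [0.46996038 0.03105005 0.16824869] ((469.25665283203125, 31.32073402404785), 9.997322082519531)
block ((464.1842956542969, 30.36992645263672), (66.33149719238281, 65.78463745117188), 22.739267349243164) 2255 0.0501543490087259
orange z [0.07052478 0.07259872 0.07983585 0.31881216 0.3727032 ]
0.068 294 ((466.52972412109375, 30.797773361206055), 16.647912979125977)
```

View pics/w2.png

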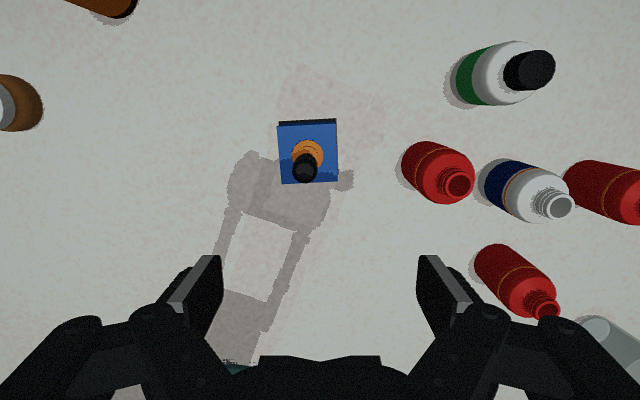

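Grip top is at (306,168) in the image, leaning about 1.7° toward +x. I'll tilt the tool to match, descend and grip.

Call:
move_arm(
  deltas=[
    [[-0.003,0.018,0],[0.13,0.16,-0.4],-1],
    [[-0.003,0.018,0],[0.13,0.16,-0.8],-1],
    [[-0.003,0.018,0],[0.13,0.16,-1],-1],
  ],
)

```text
time: 3.05
tool_pos: [0.467, 0.0304, 0.1785]
tcp_rot: [-3.093, -0.541, 0.051]
wrist_force: [0.2, -1.5, 0.7]
width: 1.004
```

Call:
move_arm(
  deltas=[
    [[0,0,0],[0,0,-0.15],-1],
    [[0,0,0],[0,0,-0.3],-1],
    [[0,0,0],[0,0,-0.45],-1],
    [[0,0,0],[0,0,-0.52],-1],
    [[0,0,0],[0,0,-0.52],-1],
  ],
)

```text
time: 3.68
tool_pos: [0.4678, 0.0314, 0.1289]
tcp_rot: [-3.093, -0.544, 0.046]
wrist_force: [0.0, -0.9, 0.1]
width: 0.998
```

Call:
move_arm(
  deltas=[
    [[0,0,0],[0,0,0],0],
    [[0,0,0],[0,0,0],0],
    [[0,0,0],[0,0,0],0.3],
    [[0,0,0],[0,0,0],0.4],
    [[0,0,0],[0,0,0],0.5],
    [[0,0,0],[0,0,0],0.6],
    [[0,0,0],[0,0,0],1],
    [[0,0,0],[0,0,0],1],
    [[0,0,0],[0,0,0],1],
    [[0,0,0],[0,0,0],1],
  ],
  grip_force=60,
)

```text
time: 4.92
tool_pos: [0.4682, 0.0315, 0.1295]
tcp_rot: [-3.094, -0.543, 0.045]
wrist_force: [-0.5, 1.2, 2.8]
width: 0.214
```

```bash
python3 - <<'E'
from h import *
s=status.read_state(); print(s['time'],s['tool_pos'],s['tcp_rot'],s['wrist_force'],s['torque'],s['width'])
a,_,c=grab('scene'); im,d,c=grab('wrist')
x=cv2.resize(a[130:240,240:370],None,fx=3,fy=3,interpolation=2); cv2.imwrite('pics/c4.png',np.hstack([x[:,:,::-1],cv2.resize(im,(410,256))[:,:,::-1] if 0 else cv2.copyMakeBorder(im[80:400,120:520,::-1],0,10,0,0,0)]))
E
```

```text
4.925 [0.46819122 0.03151201 0.12946676] [-3.09352109 -0.5433228   0.0445513 ] [-0.46826807  1.20139536  2.82164998] [ 0.3099761   0.11743016 -0.00034028] 0.2141130692449269
```

View pics/c4.png

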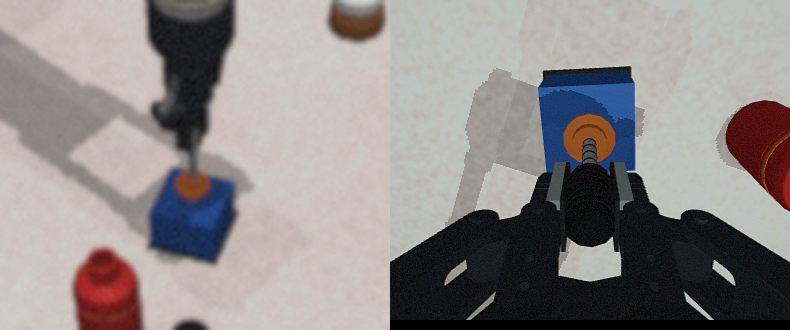

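Gripped: the pads straddle the grip with the collar at (590,137) in the composite. Lift straight up along the hole, then level the tool.

Call:
move_arm(
  deltas=[
    [[0,0,0],[0.003,0,0.12],1],
    [[0,0,0],[0.006,0,0.25],1],
    [[0,0,0],[0.01,0,0.4],1],
    [[0,0,0],[0.015,0,0.6],1],
    [[0,0,0],[0.02,0,1],1],
  ],
)

```text
time: 5.65
tool_pos: [0.4688, 0.0313, 0.2293]
tcp_rot: [-3.093, -0.543, 0.05]
wrist_force: [0.9, -0.1, -0.9]
width: 0.214
```

Call:
move_arm(
  deltas=[
    [[0.002,-0.01,0],[0,0,0.3],1],
    [[0.003,-0.018,0],[0,0,0.55],1],
    [[0.003,-0.018,0],[0,0,0.55],1],
    [[0.003,-0.018,0],[0,0,0.55],1],
    [[0.003,-0.018,0],[0,0,0.55],1],
  ],
)

```text
time: 6.28
tool_pos: [0.4691, 0.0314, 0.2824]
tcp_rot: [-3.094, -0.543, 0.005]
wrist_force: [0.3, 0.8, -0.9]
width: 0.216
```

```bash
cat > col.py <<'E'
from h import *
from scipy.spatial.transform import Rotation as Q
def orange():
    s=status.read_state(); T=Q.from_rotvec(s['tcp_rot']).as_matrix(); im,d,c=grab('wrist')
    hs=cv2.cvtColor(im,cv2.COLOR_RGB2HSV); m=(hs[...,0]<22)&(hs[...,1]>140)&(hs[...,2]>60)&(d>.05)&(d<.34); m[:, :250]=0; m[:,390:]=0
    vs,us=np.nonzero(m); K,R,t=[np.array(c[k]) for k in 'KRt']
    P=(R.T@((np.linalg.solve(K,np.c_[us,vs,np.ones(len(us))].T)*d[vs,us])-t[:,None])).T
    return s,T,(P-s['tool_pos'])@T,P,im,d,c,us,vs
E
python3 - <<'E'
from col import *
s,T,p,P,im,d,c,us,vs=orange()
print(s['time'],s['tool_pos'],s['tcp_rot'],s['wrist_force'],s['width'],len(p))
h,e=np.histogram(p[:,2],bins=np.arange(.03,.09,.002)); print(h)
print([(round(float(z),3),int(n)) for n,z in zip(h,e) if n>20])
for lo in np.arange(.04,.075,.002):
  m=(p[:,2]>=lo)&(p[:,2]<lo+.002)
  if m.sum()>40: print(round(lo,3),m.sum(),cv2.minEnclosingCircle((p[m][:,:2]*1000).astype(np.float32)))
a,_,cs=grab('scene'); print(proj(cs,s['tool_pos']))
u,v=proj(cs,s['tool_pos']-[0,0,.06]).astype(int)
x=cv2.resize(a[v-60:v+60,u-50:u+50],None,fx=5,fy=5,interpolation=2)
y=cv2.copyMakeBorder(im[80:400,180:460,::-1],0,280,0,0,0)
cv2.imwrite('pics/c5.png',np.hstack([x[:,:,::-1],y]))
E
```

```text
6.275 [0.46908242 0.03140562 0.28241293] [-3.09367878 -0.54348518  0.00527907] [ 0.32892256  0.80663063 -0.93786185] 0.21599725804436623 1688
[  1   0   0   0   1   0   0   0  12 452 182  27  78 798 118  15   0   0
   0   0   0   0   0   0   0   0   0   0   0]
[(0.048, 452), (0.05, 182), (0.052, 27), (0.054, 78), (0.056, 798), (0.058, 118)]
0.048 452 ((0.07400938123464584, 0.6196550726890564), 11.041851043701172)
0.05 182 ((-0.18117579817771912, 0.4747864305973053), 11.157865524291992)
0.054 78 ((0.684125542640686, 0.5595101118087769), 16.189640045166016)
0.056 798 ((-0.26952505111694336, 0.446089506149292), 16.95309829711914)
0.058 118 ((-0.18072941899299622, 0.4369445741176605), 16.833833694458008)
[301.73719606 134.21078102]
```

View pics/c5.png

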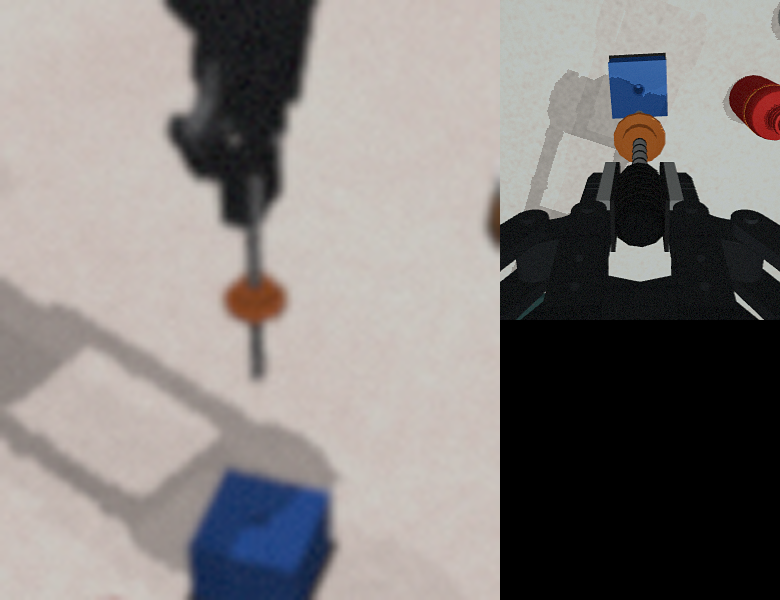

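Collar sits on the tool axis (offset (-0.2, 0.45) mm) and the rod looks vertical. Carry to over the bottle.

Call:
move_arm(
  deltas=[
    [[0,0,0],[0.07,-0.4,0],1],
    [[0,0,0],[0.14,-0.84,0],1],
  ],
)

```text
time: 6.62
tool_pos: [0.4839, -0.0529, 0.2835]
tcp_rot: [-3.093, -0.547, 0.002]
wrist_force: [0.4, 0.7, -0.2]
width: 0.219
```

Call:
move_arm(
  deltas=[
    [[0,0,0],[0.07,-0.42,0],1],
    [[0,0,0],[0.14,-0.84,0],1],
  ],
)

```text
time: 6.88
tool_pos: [0.4979, -0.1378, 0.2834]
tcp_rot: [-3.093, -0.544, 0.002]
wrist_force: [-0.4, -0.4, -0.3]
width: 0.219
```

Call:
move_arm(
  deltas=[
    [[0,0,0],[0.07,-0.42,0],1],
    [[0,0,0],[0.12,-0.75,0],1],
    [[0,0,0],[0.125,-0.83,0],1],
    [[0,0,0],[0.125,-0.83,0],1],
    [[0,0,0],[0.125,-0.83,0],1],
    [[0,0,0],[0.125,-0.83,0],1],
  ],
)

```text
time: 7.62
tool_pos: [0.5105, -0.2185, 0.2844]
tcp_rot: [-3.094, -0.546, -0.0]
wrist_force: [0.4, -0.2, -1.3]
width: 0.221
```

```bash
python3 - <<'E'
from col import *
s,T,p,P,im,d,c,us,vs=orange()
print(s['time'],s['tool_pos'],s['tcp_rot'],s['wrist_force'],s['torque'])
m=(p[:,2]>=.0545)&(p[:,2]<.06); (cx,cy),r=cv2.minEnclosingCircle((p[m][:,:2]*1000).astype(np.float32)); print(cx,cy,r, 'world',T@[cx/1e3,cy/1e3,.057]+s['tool_pos'])
K,R,t=[np.array(c[k]) for k in 'KRt']; v,u=np.nonzero(d>0)
W=(R.T@((np.linalg.solve(K,np.c_[u,v,np.ones(len(u))].T)*d[v,u])-t[:,None])).T
m=(np.hypot(W[:,0]-.5097,W[:,1]+.2202)<.02)&(W[:,2]>.1115)&(W[:,2]<.1185); q=W[m][:,:2]; 
if len(q): 
  h=cv2.cvtColor(im,cv2.COLOR_RGB2HSV)[v[m],u[m]]; q=q[h[:,1]<80]; print('lip',len(q),cv2.minEnclosingCircle((q*1000).astype(np.float32)))
x=im[60:330,140:500,::-1]; cv2.imwrite('pics/c6.png',cv2.resize(x,None,fx=2,fy=2))
E
```

```text
7.625 [ 0.51053895 -0.21851786  0.28436858] [-3.09368199e+00 -5.45606566e-01 -2.32596132e-04] [ 0.38673102 -0.24043623 -1.29110367] [ 0.02684023 -0.00437735 -0.00035206]
-0.16233602166175842 0.516227662563324 17.048992156982422 world [ 0.51056966 -0.21904763  0.22736848]
lip 276 ((509.8021240234375, -220.13009643554688), 13.90787410736084)
```

View pics/c6.png

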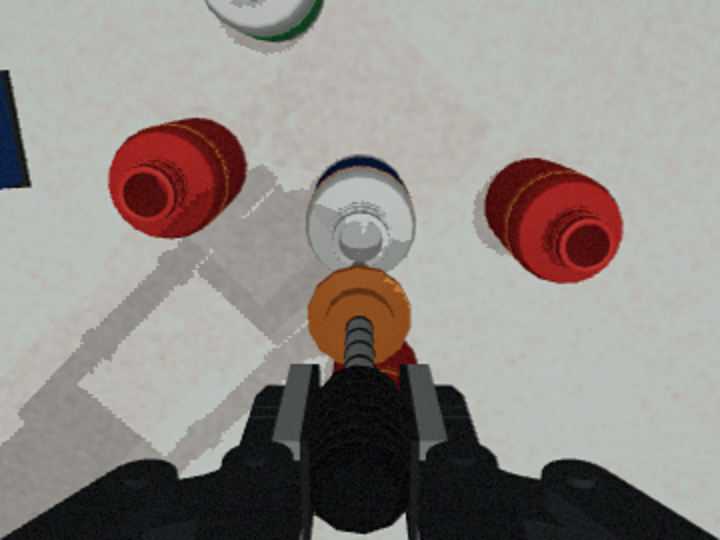

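Mouth and collar agree within 1.4 mm. Correct by (-0.8,-1.1) mm, lower the rod into the mouth with the plug still above the lip, and recheck.

Call:
move_arm(
  deltas=[
    [[0,0,0],[-0.008,-0.011,0],1],
    [[0,0,0],[-0.008,-0.011,-0.15],1],
    [[0,0,0],[-0.008,-0.011,-0.35],1],
    [[0,0,0],[-0.008,-0.011,-0.5],1],
    [[0,0,0],[-0.008,-0.011,-0.65],1],
    [[0,0,0],[-0.008,-0.011,-0.8],1],
    [[0,0,0],[-0.008,-0.011,-0.8],1],
    [[0,0,0],[-0.008,-0.011,-0.8],1],
  ],
)

```text
time: 8.68
tool_pos: [0.5101, -0.2209, 0.2047]
tcp_rot: [3.094, 0.543, 0.001]
wrist_force: [1.3, 0.2, -0.2]
width: 0.211
```

```bash
cat > al.py <<'E'
from col import *
s,T,p,P,im,d,c,us,vs=orange()
print(s['time'],s['tool_pos'],s['tcp_rot'],s['wrist_force'],s['torque'])
print(np.histogram(p[:,2],bins=np.arange(.01,.07,.002)))
hub=np.percentile(p[:,2],2); m=(p[:,2]>hub+.0055)&(p[:,2]<hub+.012); (cx,cy),r=cv2.minEnclosingCircle((p[m][:,:2]*1000).astype(np.float32)); print(cx,cy,r,'hub',hub,'world',T@[cx/1e3,cy/1e3,hub+.008]+s['tool_pos'])
K,R,t=[np.array(c[k]) for k in 'KRt']; v,u=np.nonzero(d>0)
W=(R.T@((np.linalg.solve(K,np.c_[u,v,np.ones(len(u))].T)*d[v,u])-t[:,None])).T
h=cv2.cvtColor(im,cv2.COLOR_RGB2HSV)[v,u]
m=(np.hypot(W[:,0]-.5097,W[:,1]+.2202)<.016)&(W[:,2]>.1115)&(W[:,2]<.1185)&(h[:,1]<80)&(h[:,2]>60); q=W[m][:,:2]
if len(q)>10:
  A=np.c_[q*2,np.ones(len(q))]; print('lip',len(q),cv2.minEnclosingCircle((q*1000).astype(np.float32)),q.min(0),q.max(0))
E
python3 al.py
```

```text
8.675 [ 0.51010642 -0.22088825  0.20469474] [3.09378202e+00 5.43395403e-01 9.41459909e-04] [ 1.2534295   0.21742254 -0.24845145] [-0.01428011  0.02587321  0.02141047]
(array([  0,   0,   0,   0,   0,   0,   0,   0,   3,   0,   1,   0,   0,
         2,   0,   0,   0,   0,   5, 463, 173,  34,  59, 808, 121,  17,
         0,   0,   0]), array([0.01 , 0.012, 0.014, 0.016, 0.018, 0.02 , 0.022, 0.024, 0.026,
       0.028, 0.03 , 0.032, 0.034, 0.036, 0.038, 0.04 , 0.042, 0.044,
       0.046, 0.048, 0.05 , 0.052, 0.054, 0.056, 0.058, 0.06 , 0.062,
       0.064, 0.066, 0.068]))
-0.29601144790649414 0.3919661045074463 17.104110717773438 hub 0.04855812255422233 world [ 0.5099995  -0.22137692  0.1481367 ]
lip 199 ((513.0166625976562, -218.20521545410156), 13.027595520019531) [ 0.50692318 -0.22971977] [ 0.52366187 -0.20624751]
```

Call:
move_arm(
  deltas=[
    [[0,0,0],[0,0.006,-0.1],1],
    [[0,0,0],[0,0.006,-0.18],1],
    [[0,0,0],[0,0.006,-0.22],1],
    [[0,0,0],[0,0.006,-0.24],1],
    [[0,0,0],[0,0.006,-0.26],1],
    [[0,0,0],[0,0.006,-0.28],1],
    [[0,0,0],[0,0.006,-0.3],1],
    [[0,0,0],[0,0.006,-0.32],1],
    [[0,0,0],[0,0.006,-0.34],1],
  ],
)

```text
time: 9.85
tool_pos: [0.5101, -0.2202, 0.1708]
tcp_rot: [3.094, 0.543, 0.001]
wrist_force: [-1.6, 0.3, 4.5]
width: 0.216
```

```bash
python3 al.py
```

```text
9.85 [ 0.51005595 -0.22024281  0.17077021] [3.09361441e+00 5.43485590e-01 1.20742439e-03] [-1.5852347   0.33304863  4.52483203] [0.08757486 0.22972727 0.02774309]
(array([  0,   0,   0,   1,   0,   0,   0,   1,   2,   1,   1,   0,   0,
         2,   0,   3, 461, 213,  31,  65, 851, 126,  52,  47,  50,  93,
        20,  64,  66]), array([0.01 , 0.012, 0.014, 0.016, 0.018, 0.02 , 0.022, 0.024, 0.026,
       0.028, 0.03 , 0.032, 0.034, 0.036, 0.038, 0.04 , 0.042, 0.044,
       0.046, 0.048, 0.05 , 0.052, 0.054, 0.056, 0.058, 0.06 , 0.062,
       0.064, 0.066, 0.068]))
-45.82002258300781 1.1349427700042725 62.58872604370117 hub 0.04266371341725364 world [ 0.46741006 -0.23695036  0.12007741]
```

Collar is on the lip and sliding at 4.5 N. Continue gently.

Call:
move_arm(
  deltas=[
    [[0,0,0],[0,0,-0.01],1],
    [[0,0,0],[0,0,-0.02],1],
    [[0,0,0],[0,0,-0.03],1],
    [[0,0,0],[0,0,-0.04],1],
  ],
)

```text
time: 10.4
tool_pos: [0.5099, -0.2202, 0.1663]
tcp_rot: [3.094, 0.544, 0.0]
wrist_force: [-0.6, -0.6, 4.6]
width: 0.217
```

Call:
move_arm(
  deltas=[
    [[0,0,0],[0,0,-0.005],1],
    [[0,0,0],[0,0,-0.01],1],
    [[0,0,0],[0,0,-0.015],1],
  ],
)

```text
time: 10.78
tool_pos: [0.5099, -0.2202, 0.1648]
tcp_rot: [3.094, 0.543, 0.0]
wrist_force: [-0.1, -0.8, 4.6]
width: 0.22
```

Call:
move_arm(
  deltas=[
    [[0,0,0],[0,0,-0.005],1],
    [[0,0,0],[0,0,-0.01],1],
  ],
)

```text
time: 11.02
tool_pos: [0.5098, -0.2202, 0.1638]
tcp_rot: [3.094, 0.543, 0.0]
wrist_force: [-0.3, -1.0, 4.8]
width: 0.218
```

Call:
move_arm(
  deltas=[
    [[0,0,0],[0,0,-0.005],1],
    [[0,0,0],[0,0,-0.01],1],
  ],
)

```text
time: 11.28
tool_pos: [0.51, -0.2202, 0.1633]
tcp_rot: [3.094, 0.544, 0.001]
wrist_force: [-1.1, 1.2, 8.3]
width: 0.217
```

Call:
move_arm(
  deltas=[
    [[0,0,0],[0,0,-0.005],1],
    [[0,0,0],[0,0,-0.01],1],
  ],
)

```text
time: 11.52
tool_pos: [0.5102, -0.2202, 0.1632]
tcp_rot: [3.094, 0.543, 0.001]
wrist_force: [-1.5, 1.0, 11.5]
width: 0.214
```

Call:
move_arm(
  deltas=[
    [[0,0,0],[0,0,-0.005],1],
    [[0,0,0],[0,0,-0.01],1],
  ],
)

```text
time: 11.78
tool_pos: [0.5105, -0.2203, 0.163]
tcp_rot: [3.093, 0.543, 0.002]
wrist_force: [-3.0, 1.2, 14.3]
width: 0.216
```

Force rose from 4.7 to 14 N while the TCP stopped at z=0.163: bottom felt. Check that the collar is flush on the lip.

```bash
python3 - <<'E'
from col import *
s,T,p,P,im,d,c,us,vs=orange()
k=(np.hypot(p[:,0],p[:,1])<.02)&(p[:,2]<.06); p=p[k];P=P[k]
hub=np.percentile(p[:,2],3); print('hub tool z',hub,'world z hub top',np.percentile(P[:,2],97)); print(s['time'],s['tool_pos'],s['wrist_force'],s['torque'])
m=(p[:,2]>hub+.0055)&(p[:,2]<hub+.011); q=P[m]; A=np.c_[q[:,:2]-q[:,:2].mean(0),np.ones(len(q))]
n=np.linalg.lstsq(A,q[:,2],rcond=None)[0]; print('flange slope',n, cv2.minEnclosingCircle((q[:,:2]*1000).astype(np.float32)))
print('depth est', 117-(hub+.012)*1000)
E
```

```text
hub tool z 0.03478700564641291 world z hub top 0.12823526268185248
11.775 [ 0.51045342 -0.22028381  0.16302389] [-3.0125198   1.236762   14.34557817] [0.32696581 0.62832394 0.00744153]
flange slope [-0.00381633 -0.00317503  0.11963011] ((510.4584045410156, -220.60293579101562), 16.840837478637695)
depth est 70.21299435358708
```

Collar is centred and flush, level within 0.3°, at a depth of about 70 mm. Lift out straight up.

Call:
move_arm(
  deltas=[
    [[0,0,0],[0,0,0.02],1],
    [[0,0,0],[0,0,0.04],1],
    [[0,0,0],[0,0,0.07],1],
    [[0,0,0],[0,0,0.11],1],
    [[0,0,0],[0,0,0.16],1],
    [[0,0,0],[0,0,0.25],1],
    [[0,0,0],[0,0,0.4],1],
    [[0,0,0],[0,0,0.6],1],
    [[0,0,0],[0,0,0.8],1],
    [[0,0,0],[0,0,1],1],
  ],
)

```text
time: 13.08
tool_pos: [0.5101, -0.2202, 0.2629]
tcp_rot: [3.093, 0.543, 0.002]
wrist_force: [0.7, -0.1, -0.7]
width: 0.215
```

Call:
move_arm(
  deltas=[
    [[0,0,0],[0,0,0.25],1],
    [[0,0,0],[0,0,0.25],1],
    [[0,0,0],[0,0,0.25],1],
  ],
)

```text
time: 13.45
tool_pos: [0.5095, -0.22, 0.2854]
tcp_rot: [-3.094, -0.544, 0.001]
wrist_force: [-0.6, 0.8, -2.1]
width: 0.219
```

```bash
python3 - <<'E'
from col import *
s,T,p,P,im,d,c,us,vs=orange()
k=(np.hypot(p[:,0],p[:,1])<.02)&(p[:,2]<.06); p=p[k]
hub=np.percentile(p[:,2],3); print(s['time'],s['tool_pos'],s['tcp_rot'],s['wrist_force'],'hub',hub)
m=(p[:,2]>hub+.0055)&(p[:,2]<hub+.011);print(cv2.minEnclosingCircle((p[m][:,:2]*1000).astype(np.float32)))
K,R,t=[np.array(c[k]) for k in 'KRt']; v,u=np.nonzero(d>0)
W=(R.T@((np.linalg.solve(K,np.c_[u,v,np.ones(len(u))].T)*d[v,u])-t[:,None])).T
h=cv2.cvtColor(im,cv2.COLOR_RGB2HSV)[v,u]
m=(np.hypot(W[:,0]-.5097,W[:,1]+.2202)<.02)&(W[:,2]>.1115)&(W[:,2]<.1185)&(h[:,1]<80); print('lip',m.sum(),cv2.minEnclosingCircle((W[m][:,:2]*1000).astype(np.float32)))
E
```

```text
13.45 [ 0.50948405 -0.21995781  0.2853995 ] [-3.09389400e+00 -5.43576705e-01  7.06214767e-04] [-0.59410412  0.76119452 -2.0733754 ] hub 0.035029631645138525
((0.02673506736755371, 0.5219729542732239), 16.9967041015625)
lip 291 ((509.8816223144531, -220.135498046875), 13.883221626281738)
```

Bottle unmoved (lip centre within 0.1 mm), collar held. Back to the block.

Call:
move_arm(
  deltas=[
    [[0,0,0],[-0.07,0.4,0],1],
    [[0,0,0],[-0.15,0.84,0],1],
  ],
)

```text
time: 13.75
tool_pos: [0.4938, -0.1353, 0.2839]
tcp_rot: [-3.093, -0.541, 0.004]
wrist_force: [0.5, 0.5, -1.3]
width: 0.216
```

Call:
move_arm(
  deltas=[
    [[0,0,0],[-0.07,0.42,0],1],
    [[0,0,0],[-0.15,0.84,0],1],
  ],
)

```text
time: 14.0
tool_pos: [0.4786, -0.0507, 0.2842]
tcp_rot: [-3.093, -0.543, 0.004]
wrist_force: [0.5, -0.1, -1.8]
width: 0.216
```

Call:
move_arm(
  deltas=[
    [[0,0,0],[-0.07,0.42,0],1],
    [[0,0,0],[-0.15,0.75,0],1],
    [[0,0,0],[-0.155,0.83,0],1],
    [[0,0,0],[-0.155,0.83,0],1],
    [[0,0,0],[-0.155,0.83,0],1],
    [[0,0,0],[-0.155,0.83,0],1],
  ],
)

```text
time: 14.75
tool_pos: [0.4645, 0.03, 0.2856]
tcp_rot: [3.094, 0.541, -0.001]
wrist_force: [0.7, -0.7, -0.8]
width: 0.215
```

```bash
cat > blk.py <<'E'
from col import *
s,T,p,P,im,d,c,us,vs=orange()
k=(np.hypot(p[:,0],p[:,1])<.02)&(p[:,2]<.06); p=p[k]
hub=np.percentile(p[:,2],3); print(s['time'],s['tool_pos'],s['tcp_rot'],s['wrist_force'],s['torque'],'hub',hub)
m=(p[:,2]>hub+.0055)&(p[:,2]<hub+.011);(cx,cy),r=cv2.minEnclosingCircle((p[m][:,:2]*1000).astype(np.float32));print('collar',cx,cy,r,T@[cx/1e3,cy/1e3,hub+.008]+s['tool_pos'])
K,R,t=[np.array(c[k]) for k in 'KRt']; v,u=np.nonzero(d>0)
W=(R.T@((np.linalg.solve(K,np.c_[u,v,np.ones(len(u))].T)*d[v,u])-t[:,None])).T
h=cv2.cvtColor(im,cv2.COLOR_RGB2HSV)[v,u]
b=(np.hypot(W[:,0]-.464,W[:,1]-.030)<.055)&(h[:,0]>95)&(h[:,0]<130)&(h[:,1]>90)
m=b&(abs(W[:,2]-.05)<.002); print('block',cv2.minAreaRect((W[m][:,:2]*1000).astype(np.float32)),m.sum())
# hole: pixels projected through plane z=.05 that read deeper than .0465
C=-R.T@t; X=C+(W-C)*((.05-C[2])/(W[:,2]-C[2]))[:,None]
g=(np.hypot(X[:,0]-.464,X[:,1]-.030)<.012)&(W[:,2]<.0485)
if g.sum()>5: print('hole',g.sum(),cv2.minEnclosingCircle((X[g][:,:2]*1000).astype(np.float32)),W[g][:,2].min())
cv2.imwrite('pics/blk%d.png'%int(s['time']*10),cv2.resize(im[60:330,140:500,::-1],None,fx=2,fy=2))
E
python3 blk.py
```

```text
14.75 [0.46446827 0.03000363 0.2856229 ] [ 3.09438046e+00  5.41314529e-01 -5.11128299e-04] [ 0.68158797 -0.70223353 -0.81170887] [-0.03586859 -0.02093283 -0.00663235] hub 0.03492482564856141
collar -0.09373875707387924 0.43065690994262695 16.958110809326172 [0.46451418 0.02955495 0.24269818]
block ((464.1285400390625, 30.527685165405273), (66.37374114990234, 65.4251708984375), 22.688030242919922) 3004
hole 74 ((467.1735534667969, 29.462623596191406), 7.955002307891846) 0.010428611508074566
```

Call:
move_arm(
  deltas=[
    [[0,0,0],[-0.004,0.01,-0.2],1],
    [[0,0,0],[-0.004,0.01,-0.5],1],
    [[0,0,0],[-0.004,0.01,-0.8],1],
    [[0,0,0],[-0.004,0.01,-1],1],
    [[0,0,0],[-0.004,0.01,-1],1],
    [[0,0,0],[-0.004,0.01,-1],1],
    [[0,0,0],[-0.004,0.01,-1],1],
  ],
)

```text
time: 15.68
tool_pos: [0.465, 0.0318, 0.1872]
tcp_rot: [3.094, 0.543, 0.004]
wrist_force: [0.5, -0.3, -0.6]
width: 0.215
```

```bash
python3 blk.py; ls pics
```

```text
15.675 [0.46496058 0.03178856 0.18724996] [3.09387162 0.54305268 0.00404259] [ 0.52302557 -0.26290967 -0.61931489] [ 0.02849479 -0.00950501 -0.00799543] hub 0.03498262619269362
collar 0.006962636020034552 0.29716286063194275 16.89672088623047 [0.46518042 0.03151287 0.14426775]
block ((464.12005615234375, 30.662099838256836), (66.3196029663086, 65.79236602783203), 22.741809844970703) 4141
hole 99 ((461.5311584472656, 31.975385665893555), 8.721151351928711) 0.011767016423816378
blk147.png
blk156.png
c1.png
c2.png
c3.png
c4.png
c5.png
c6.png
s1.png
t1.png
w1.png
w2.png
```

Call:
move_arm(
  deltas=[
    [[0,0,0],[-0.01,-0.008,0],1],
    [[0,0,0],[-0.01,-0.008,-0.08],1],
    [[0,0,0],[-0.01,-0.008,-0.15],1],
    [[0,0,0],[-0.01,-0.008,-0.18],1],
    [[0,0,0],[-0.01,-0.008,-0.21],1],
    [[0,0,0],[-0.01,-0.008,-0.24],1],
    [[0,0,0],[-0.01,-0.008,-0.26],1],
  ],
)

```text
time: 16.6
tool_pos: [0.463, 0.0311, 0.1597]
tcp_rot: [3.094, 0.543, 0.0]
wrist_force: [-0.5, -0.3, -1.3]
width: 0.216
```

No contact force with the tip 7 mm below the block top: it is in the hole. Continue.

Call:
move_arm(
  deltas=[
    [[0,0,0],[0,0,-0.04],1],
    [[0,0,0],[0,0,-0.08],1],
    [[0,0,0],[0,0,-0.12],1],
    [[0,0,0],[0,0,-0.16],1],
    [[0,0,0],[0,0,-0.2],1],
    [[0,0,0],[0,0,-0.24],1],
    [[0,0,0],[0,0,-0.27],1],
  ],
)

```text
time: 17.48
tool_pos: [0.4629, 0.0311, 0.1325]
tcp_rot: [-3.094, -0.544, -0.0]
wrist_force: [0.3, -0.6, -0.7]
width: 0.215
```

Call:
move_arm(
  deltas=[
    [[0,0,0],[0,0,-0.01],1],
    [[0,0,0],[0,0,-0.02],1],
    [[0,0,0],[0,0,-0.025],1],
    [[0,0,0],[0,0,-0.03],1],
  ],
)

```text
time: 17.98
tool_pos: [0.4629, 0.0311, 0.1298]
tcp_rot: [3.094, 0.544, 0.0]
wrist_force: [-0.7, -0.2, -1.1]
width: 0.214
```

Call:
move_arm(
  deltas=[
    [[0,0,0],[0,0,-0.005],1],
    [[0,0,0],[0,0,-0.01],1],
    [[0,0,0],[0,0,-0.015],1],
  ],
)

```text
time: 18.35
tool_pos: [0.4635, 0.0312, 0.1293]
tcp_rot: [3.094, 0.543, 0.002]
wrist_force: [-0.4, 0.4, 8.1]
width: 0.219
```

Call:
move_arm(
  deltas=[
    [[0,0,0],[0,0,-0.005],1],
    [[0,0,0],[0,0,-0.01],1],
    [[0,0,0],[0,0,-0.015],1],
  ],
)

```text
time: 18.73
tool_pos: [0.4643, 0.0313, 0.1292]
tcp_rot: [3.094, 0.543, 0.004]
wrist_force: [-1.8, 0.5, 14.5]
width: 0.215
```

Seated at the same height as at the pick (0.129). Relieve the pressure, open and withdraw.

Call:
move_arm(
  deltas=[
    [[0,0,0],[0,0,0.015],1],
    [[0,0,0],[0,0,0.025],1],
    [[0,0,0],[0,0,0.025],1],
    [[0,0,0],[0,0,0.025],0.4],
    [[0,0,0],[0,0,0.025],0.3],
    [[0,0,0],[0,0,0.025],0],
    [[0,0,0],[0,0,0.025],-0.5],
    [[0,0,0],[0,0,0.025],-1],
    [[0,0,0],[0,0,0.025],-1],
    [[0,0,0],[0,0,0.025],-1],
    [[0,0,0],[0,0,0.025],-1],
  ],
)

```text
time: 20.1
tool_pos: [0.4629, 0.0311, 0.1293]
tcp_rot: [3.094, 0.544, 0.0]
wrist_force: [0.3, -0.3, -0.0]
width: 0.996
```

Call:
move_arm(
  deltas=[
    [[0,0,0],[0,0,0.1],-1],
    [[0,0,0],[0,0,0.25],-1],
    [[0,0,0],[0,0,0.5],-1],
    [[0,0,0],[0,0,0.8],-1],
    [[0,0,0],[0,0,1],-1],
  ],
)

```text
time: 20.72
tool_pos: [0.4639, 0.0311, 0.2324]
tcp_rot: [3.094, 0.543, 0.006]
wrist_force: [0.4, -0.1, 0.2]
width: 1.0
```

Call:
move_arm(
  deltas=[
    [[0,0,0],[-0.1,-0.15,0.5],-1],
    [[0,0,0],[-0.1,-0.15,0.5],-1],
    [[0,0,0],[-0.1,-0.15,0.5],-1],
    [[0,0,0],[-0.1,-0.15,0.5],-1],
  ],
)

```text
time: 21.22
tool_pos: [0.4521, 0.0163, 0.2782]
tcp_rot: [-3.094, -0.544, 0.003]
wrist_force: [-0.2, -0.9, -0.3]
width: 1.003
```

```bash
python3 - <<'E'
from h import *
s=status.read_state(); print(s['time'],s['tool_pos'],s['wrist_force'],s['width'])
im,d,c=grab('wrist'); a,_,cs=grab('scene'); 
vs,us=np.nonzero(d>0); K,R,t=[np.array(c[k]) for k in 'KRt']
P=(R.T@((np.linalg.solve(K,np.c_[us,vs,np.ones(len(us))].T)*d[vs,us])-t[:,None])).T
h=cv2.cvtColor(im,cv2.COLOR_RGB2HSV)[vs,us]
ok=np.hypot(P[:,0]-.464,P[:,1]-.03)<.06
m=ok&(P[:,2]>.1645)&(P[:,2]<.175); print('gripTop',P[m].mean(0),cv2.minEnclosingCircle((P[m][:,:2]*1000).astype(np.float32)))
o=ok&(h[:,0]<22)&(h[:,1]>140)&(P[:,2]>.055)&(P[:,2]<.12); print('collar z',np.percentile(P[o][:,2],[2,25,50,75,98]),cv2.minEnclosingCircle((P[o][:,:2]*1000).astype(np.float32)))
m=(np.hypot(P[:,0]-.5097,P[:,1]+.2202)<.02)&(P[:,2]>.1115)&(P[:,2]<.1185)&(h[:,1]<80); print('lip',m.sum(),cv2.minEnclosingCircle((P[m][:,:2]*1000).astype(np.float32)) if m.sum()>5 else '')
x=cv2.resize(a[100:320,190:330],(382,600),interpolation=2); y=cv2.resize(im,(416,260)); y=cv2.copyMakeBorder(y,0,340,0,0,0)
cv2.imwrite('pics/f1.png',np.hstack([x,y])[:,:,::-1])
E
```

```text
21.225 [0.45214834 0.01629008 0.27823002] [-0.19530323 -0.86771435 -0.25450705] 1.002892803468786
gripTop [0.47462233 0.02973553 0.16771434] ((474.2613220214844, 29.56144905090332), 10.160030364990234)
collar z [0.08405445 0.08506255 0.085911   0.08705389 0.0939443 ] ((468.47613525390625, 30.07452392578125), 16.452838897705078)
lip 398 ((509.2644958496094, -219.8066864013672), 14.421820640563965)
```

View pics/f1.png

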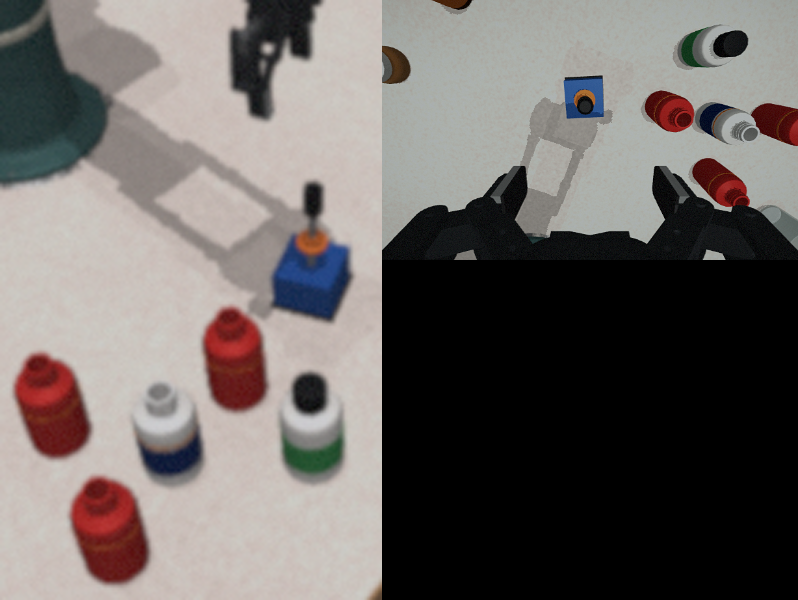

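The final view shows the gauge standing in its block (grip top at z≈0.168, collar raised), the bottle upright where it was, and the neighbours undisturbed. Hand in.

```bash
python3 -c "
from workcell import order; print(order.finish_job())"
```

```text
the job is handed in; nothing more can be done
None
```

The job is done and handed in at about 21 s. I took the gauge from its block, pressed it into the open white/blue bottle, and stood it back in the block.

- **Depth:** the bottle is about 70 mm deep inside, good to about 1–2 mm. The collar slid at about 4.6 N. The force then rose to 14 N with the tool stopped, which is the rod touching bottom. The collar was flush on the lip, level within 0.3°.
- **Bottle:** the mouth was within 0.1 mm of its starting place after the lift-out. The last, more distant look read about 0.6 mm off, which I put down to measurement noise.
- **Gauge in the block:** the rod reached the hole's floor at the same tool height as when I picked it up (0.129 m). The collar still reads about 70 mm from the tip.
- **Not quite the same:** released, the gauge leans about 3.7° against the hole, close to the hole's slack, compared with about 1.7° at the start.
- **Other things:** the red look-alikes and the green-sleeved bottle looked untouched in the last pictures. I did not check the other items separately.

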